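# Clamp a turning blank in the drilling jig

## Task

Push the square wooden blank along its channel in the jig until its end is hard against the stop block. Then push the clamp's ball-ended handle over, past its dead point towards the blank, until it snaps over and its rubber foot locks down on the blank. Only push: never lift the blank, and leave the things standing around the jig where they are.

Things in the scene. Friction and masses are not known exactly. Their poses are not given: they have to be found in the camera images.
- jig: Jig screwed to the bench: grey laminate board 160 (x) by 320 (y) by 18 mm. Origin: centre of its underside, on the bench; z up. On the board, centred on x = 0, a channel along y between two rails (each 16 mm wide, 12 mm high, y = -130 to +60 mm, 44 mm clear between); at its +y end a fixed stop block, behind that the clamp. Offsets below are in this jig's frame.
- stop (a point): Middle of the foot of the stop block's face that the blank must meet: x = 0, y = +60, z = 18 mm. The block is 90 mm wide, 20 mm thick (towards +y), 32 mm high above the board.
- blank: Dark square wooden blank, 40 x 100 x 40 mm (x, y, z), 0.08 to 0.17 kg, loose, lying in the channel with its y along the jig's y, 2 mm play to each rail. Origin: centre of its underside, on the board. Starts 35 to 75 mm short of the stop; against the stop its origin is at y = +10 mm. Its top is 58 mm above the bench, 28 mm above the rails.
- push_end (a point): On the blank: centre of its end face away from the stop (-y end), 26 mm above its underside, 14 mm above the rails. Push here towards the jig's +y.
- pivot (a point): The clamp lever's hinge axis (parallel to the jig's x), between two steel cheeks 30 mm apart over all, up to z = 84 mm: x = 0, y = +102, z = 72 mm. The arm reaches 67 mm from it to a rubber foot, which comes down on the blank at y = +35 mm.
- clamp (a joint): Lever angle, rad. 0 = open: handle leans 35 deg away from the blank (to +y), foot raised. Grows as the knob is pushed towards -y. A spring holds it at 0: about 9 N at the knob to start it, falling to 0 at the dead point, 0.62 (handle upright). Beyond, it snaps over by itself and stays: 1.05 = foot pressing on the blank with about 12 N, locked. 1.12 = end stop, only with no blank under the foot.
- knob (a point): Centre of the black ball knob, 26 mm across, at the end of the handle, 110 mm from the pivot; moves with the lever. Open: y = +165, z = 162 mm: push its +y side towards -y. It rises to y = +102, z = 182 mm at the dead point; locked: y = +55, z = 172 mm. The handle below it is a round bar 12 to 19 mm thick.
- glue: Bystander: white glue bottle, 48 mm diameter, 120 mm tall, standing beside the jig; origin at the centre of its base. Leave alone.
- mug: Bystander: white mug, 76 mm diameter, 85 mm tall, standing beside the jig; origin at the centre of its base. Leave alone.
- spindle: Bystander: small turned wooden finial, 48 mm diameter, 85 mm tall, standing beside the jig; origin at the centre of its base. Leave alone.
- driver: Bystander: screwdriver with a black handle lying beside the jig. Leave alone.
Mind the look-alikes: they are no part of the job. What is shaped like the blank but orange or red is not meant.

How it is judged:
By the outcome, as a careful person would: the job done as asked, in the order asked, and still so for the second after the job is handed in, with the robot touching nothing.
It also fails if it takes over 45 s, if anything falls off the work surface, if the arm or the gripper's body presses on something with over 40 N, if the wrist force passes 120 N, or if a joint passes its speed limit or range.

## Robot

A 6-joint arm with a two-finger parallel gripper is mounted at the origin on the work surface. World frame = base frame: x ahead of the robot, y to its left, z up, the work surface at z = 0. Lengths are in m, angles in rad, forces in N, time in s.
With the tool pointing down it reaches from about 0.275 to 1 m from the base axis. Payload 8.4 kg.
Tool frame: the origin (TCP) lies midway between the tips of the shut fingers; the grasp point (between the pads) lies 19 mm behind it; z points along the fingers, y is the line along which they close (so a half turn about z gives the same grasp; the last joint's range is limited). The gripper opens to 85 mm and grips with 20 to 120 N. Pads are 22 mm wide; open, the fingers measure 114 mm over their backs; the gripper's body (76 mm by 85 mm) begins 54 mm behind the grasp point. The pads swing forward as they close: fully open they stand 13 mm farther back than shut.
Start: joints at [-1.156, 0.353, 1.633, -0, 1.155, -0.002], TCP at [0.253, -0.571, 0.231] pointing down, gripper open.
Joint ranges: [-2.63, 2.63], [-0.92, 2.1], [0.06, 2.66], [-1.3, 4.44], [0, 2.69], [-3.02, 3.02]. Speed limits (rad/s): [2.22, 2.22, 2.79, 3.14, 3.14, 3.14].

## Interface

Orientations are given as a unit quaternion [w, x, y, z].
In Python, from workcell import robot gives the robot as it stands.
- The arm moves only by the tool carry_out, never from a script. Its argument "increments" is a list of rows, each a list of 7 numbers: the shift along the tool's x, y, z in m, then the turn, a rotation vector about the tool's x, y, z in degrees, then the opening, from 0 (shut) to 1 (fully open). A call has 1 to 8 rows; each row is the pose to reach, as a shift and turn from the pose commanded when the call began, along the tool's axes at that moment; what a row does not reach only later rows make up. A row lasts 1/12 s, in which the tool goes at most 41.7 mm and 7.16 degrees, less where a joint would pass 70% of its speed; a pose out of reach is approached as far as the arm can. A call with a gripper value outside its range is refused whole. The fingers move at their own pace and stop on an object; "newtons" is the grip in N (left out, the last holds). Time passes only in rows, so rows that repeat a pose let the fingers close. It gives the time, the measured TCP pose, the force, the opening and the grip force at its end, in the units of the state.
- robot.get_obs(): the state, without advancing time (a new reading comes with each control period).
- robot.snapshot(name): name is "side" or "top"; returns the picture (420x560x3 uint8, blue, green, red); there is no depth.
- robot.get_calibration(name): a dict with "mtx" (3x3 intrinsics, pixels), "R" (3x3) and "t" (3): a world point X has camera coordinates R X + t. Camera axes: x right, y down, z forward; pixel columns grow to the right and rows downward; lengths in m; the calibration is good to about 2 mm. A picture is of the moment at which its call begins. get_calibration takes no time and is no camera call.
- robot.close_job(): hands the job in; it is judged then, once.
Trained networks look in the newest picture that a camera, given by its name, has taken for a name from the list of things; names that differ only in an ending like _2 or _b are one class to them, and where a whole thing is asked for, a point or a joint stands for the part that bears it (a point fixed in the world has none). Each returns a list of dicts, best first, with "conf" (0 to 1); they miss things now and then, are a little off and sometimes report something else, mostly with a low value. They report only what shows in the picture. A call takes as long as a camera call. They do not tell look-alikes from the thing itself.
- robot.find_in(camera, thing): "rect" ([left, top, width, height] as shares, 0 to 1, of the picture: columns of its width, rows of its height, round what is visible of it).
- robot.silhouettes(camera, thing): "region" (420x560 bool, what is visible of it) and "rect" ([left, top, width, height] as shares, 0 to 1, of the picture: columns of its width, rows of its height, round what is visible of it).
The state is a dict: "clock": time; "joint_positions": joint angles; "joint_vel": joint speeds; "effort": joint torques, N m; "position": TCP position; "orientation": TCP orientation; "ft_force": force on the tool from outside, world axes, zero at the start; "moment": the same for the moment, N m; "width": finger opening in m; "grip_force": force on a finger pad.
Only numpy, scipy, OpenCV 4.12 (cv2) and the standard library are available. Lean on these libraries where they do the work, as an engineer would, in place of code of your own. Each camera call takes 0.05 s, during which the arm holds its last target. There are 200 camera calls.

## Working session

There is one attempt and no reset: what is moved stays moved. The work goes in short steps, Python scripts to look and compute and a tool call to move; the robot and the scene stay as the last step left them, time stands still between calls to the robot, and variables do not carry over. Pictures are saved under pics/ and viewed, at most 10 in all, crops included, and the job is handed in when it is done.

Besides the shell and the picture viewer there is one more tool, called after "Call:" as a command line: name --pt "numbers of a row" for each row, then --argument value for the rest. carry_out: Moves the arm, as the interface text tells. Its arguments: {"type":"object","properties":{"increments":{"type":"array","items":{"type":"array","items":{"type":"number"}}},"newtons":{"type":"number"}},"required":["increments"]}

```bash
mkdir -p pics; python3 - <<'E'
from workcell import robot
import cv2,numpy as np
for n in("side","top"):
    im=robot.snapshot(n);cv2.imwrite(f"pics/{n}0.png",im)
    c=robot.get_calibration(n);print(n,c)
    for th in("jig","blank","knob","glue","mug","spindle","driver"):
        for d in robot.find_in(n,th)[:3]:
            r=np.array(d["rect"])*[560,420,560,420];print(th,round(d["conf"],2),r.round(0))
print(robot.get_obs())
E
```

```text
side {'mtx': array([[432.20568058,   0.        , 279.40447698],
       [  0.        , 432.20568058, 211.2652074 ],
       [  0.        ,   0.        ,   1.        ]]), 'R': array([[ 0.77304309, -0.63432681, -0.0058197 ],
       [-0.457629  , -0.55130437, -0.6975953 ],
       [ 0.43929498,  0.54193449, -0.71646838]]), 't': array([-0.44754642,  0.3579065 ,  0.55284916])}
jig 0.77 [179. 134. 147. 211.]
blank 0.8 [286. 358.  75.  58.]
blank 0.75 [234. 237.  46.  64.]
blank 0.74 [374. 286.  70.  54.]
knob 0.87 [199. 132.  33.  70.]
glue 0.91 [292. 154.  30.  60.]
mug 0.56 [328. 214.  43.  66.]
spindle 0.56 [182. 295.  31.  46.]
driver 0.74 [145. 199.  15.  79.]
top {'mtx': array([[407.01929335,   0.        , 281.72801699],
       [  0.        , 407.01929335, 215.96889862],
       [  0.        ,   0.        ,   1.        ]]), 'R': array([[ 0.00176681, -0.99990498,  0.01367136],
       [-0.99733251, -0.00275955, -0.0729401 ],
       [ 0.07297089, -0.01350602, -0.99724262]]), 't': array([0.00156597, 0.56634846, 0.7608618 ])}
jig 0.81 [143. 172. 204. 119.]
jig 0.56 [133. 269.  95.  49.]
blank
[... 383 characters left out ...]
tions': array([-1.15640806e+00,  3.52956601e-01,  1.63339382e+00, -7.67850886e-06,
        1.15521125e+00, -2.37774885e-03]), 'joint_vel': array([-2.17730212e-03,  1.73956912e-03,  1.19549477e-03, -1.99360955e-05,
        7.76457365e-04, -3.04300941e-04]), 'effort': array([-1.63225930e-03, -6.05120587e+01, -3.42420638e+01,  5.43333681e-05,
        1.33996466e-03, -1.59869097e-05]), 'position': array([ 0.25301585, -0.57150156,  0.23131074]), 'orientation': array([ 1.58820367e-05,  9.78366393e-01,  2.06879677e-01, -2.69489534e-07]), 'ft_force': array([ 0.41008826, -0.09250298, -0.17075497]), 'moment': array([0.07331529, 0.01693208, 0.00803127]), 'grip_force': 0.0, 'width': 0.08548182240862365}
```

```bash
python3 -c "
import cv2
for n in('side','top'):cv2.imwrite(f'pics/{n}0b.png',cv2.resize(cv2.imread(f'pics/{n}0.png'),(800,600),interpolation=cv2.INTER_CUBIC))"
```

```text
(no output)
```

View pics/side0b.png

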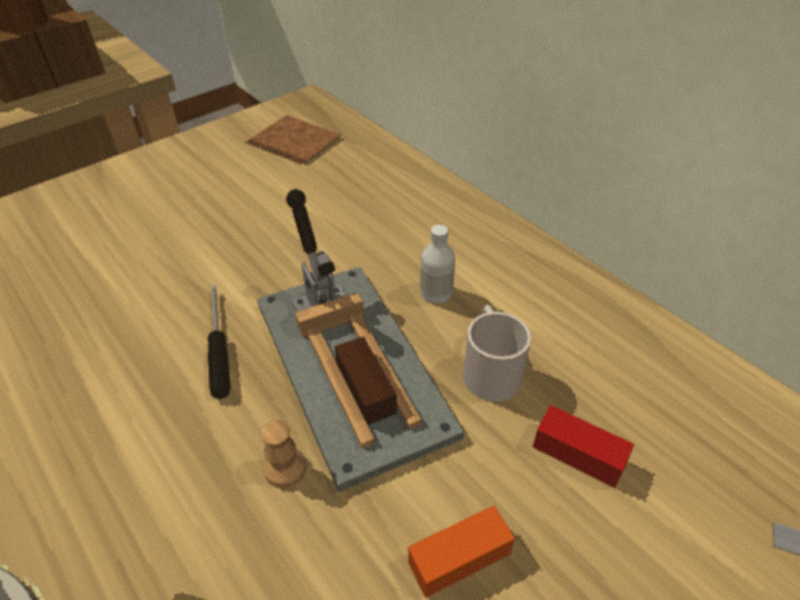

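View pics/top0b.png

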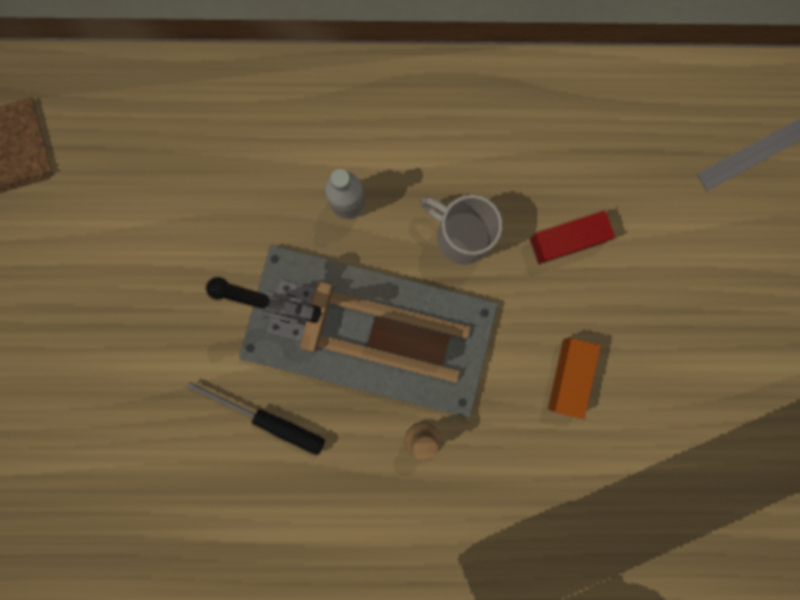

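The side view shows the jig with board corners near (260,300), (355,268), (461,435) and (338,486), the knob at (296,198) and the dark blank around (365,380). In the top view the corners are near (273,246), (500,301), (471,415) and (241,357), the knob is at (217,288) and the blank spans (370–450, 316–364). All pixels are at 800 px scale. The orange and red blocks are decoys.

```bash
cat > h.py <<'E'
from workcell import robot
import cv2,numpy as np
C={n:robot.get_calibration(n) for n in("side","top")}
P={n:c["mtx"]@np.c_[c["R"],c["t"]] for n,c in C.items()}
def tri(s,t): # pixels in 560 scale
    X=cv2.triangulatePoints(P["side"],P["top"],np.array(s,float).reshape(2,1),np.array(t,float).reshape(2,1));return (X[:3]/X[3]).ravel()
def proj(n,X):
    q=P[n]@np.append(X,1);return q[:2]/q[2]
def jigpt(p,J): # J=x,y,yaw of jig
    c,s=np.cos(J[2]),np.sin(J[2]);return np.array([J[0]+c*p[0]-s*p[1],J[1]+s*p[0]+c*p[1],p[2]])
E
python3 - <<'E'
from h import *
from scipy.optimize import least_squares
S={'A':(355,268),'B':(461,435),'D':(338,486),'E':(260,300),'knob':(296,198)}
T={'A':(273,246),'B':(500,301),'D':(471,415),'E':(241,357),'knob':(217,288)}
for k in S: print(k,tri(np.array(S[k])*.7,np.array(T[k])*.7).round(4))
M={'A':(.08,.16,.018),'B':(.08,-.16,.018),'D':(-.08,-.16,.018),'E':(-.08,.16,.018),'knob':(0,.165,.162)}
f=lambda J:np.concatenate([proj(n,jigpt(M[k],J))-np.array(Q[k])*.7 for n,Q in(("side",S),("top",T)) for k in M])
r=least_squares(f,[.5,0.05,-.2]);J=r.x;print("J",J,r.fun.round(1));np.save("J.npy",J)
# blank: mask of each
for n,want in(("side",(257,269)),("top",(288,238))):
    for d in robot.silhouettes(n,"blank"):
        m=d["region"]
        if m[want[1],want[0]]: np.save(n+"_bl.npy",m);print(n,m.sum(),d["conf"]);break
sil={n:np.load(n+"_bl.npy") for n in C}
def mask(n,b,y,h=.04):
    pts=[proj(n,jigpt((sx*.02+b,y+sy*.05,.018+z),J)) for sx in(-1,1) for sy in(-1,1) for z in(0,h)]
    m=np.zeros((420,560),np.uint8);cv2.fillConvexPoly(m,cv2.convexHull(np.array(pts,np.float32)).round().astype(np.int32),1);return m>0
for n in C:
    best=max(((mask(n,b,y)&sil[n]).sum()/(mask(n,b,y)|sil[n]).sum(),y,b) for y in np.arange(-.09,.0,.002) for b in(-.002,0,.002));print(n,best)
for nm,p in dict(push=(0,-.2,.044),stop=(0,.06,.018),knob=(0,.165,.162),lock=(0,.055,.172)).items():print(nm,jigpt(p,J).round(4))
for n,th in(("x","glue"),("x","mug"),("x","spindle")):
    a,b=[np.array(robot.find_in(c,th)[0]["rect"])*[560,420,560,420] for c in("side","top")]
    X=tri(a[:2]+a[2:]/2,b[:2]+b[2:]/2); d=X[:2]-J[:2];c,s=np.cos(J[2]),np.sin(J[2]);print(th,X.round(3),"jig",(c*d[0]+s*d[1]).round(3),(-s*d[0]+c*d[1]).round(3))
E
```

```text
A [0.647  0.1804 0.0191]
B [ 0.5737 -0.1273  0.014 ]
D [ 0.4223 -0.088   0.0152]
E [0.5014 0.219  0.0147]
knob [0.5778 0.2084 0.1629]
J [ 0.53641457  0.04649882 -0.24826971] [ 3.8 -1.5  3.3 -1.7  0.   0.4 -2.4 -1.   0.3  1.  -1.8 -1.2 -0.4  1.3
  0.1  2.6 -1.6  1.5  1.3  0.7]
top 1219 0.69Traceback (most recent call last):
  File "<stdin>", line 14, in <module>
    fid = stack.enter_context(open(os.fspath(file), "rb"))
                              ~~~~^^^^^^^^^^^^^^^^^^^^^^^
FileNotFoundError: [Errno 2] No such file or directory: 'side_bl.npy'
```

```bash
python3 - <<'E'
from h import *
from scipy.optimize import least_squares
ims={n:cv2.imread(f"pics/{n}0.png") for n in C}
# refine: board outline corners from grey mask vs. segment; refit robustly
S={'A':(361,267),'B':(461,435),'D':(338,486),'E':(260,300),'knob':(296,198),'r1':(415,424)}
T={'A':(273,246),'B':(500,301),'D':(471,415),'E':(241,357),'knob':(217,288),'r1':(469,330)}
M={'A':(.08,.16,.018),'B':(.08,-.16,.018),'D':(-.08,-.16,.018),'E':(-.08,.16,.018),'knob':(0,.165,.162)}
f=lambda J:np.concatenate([proj(n,jigpt(M[k],J))-np.array(Q[k])*.7 for n,Q in(("side",S),("top",T)) for k in M])
r=least_squares(f,[.5,0.05,-.2],loss='soft_l1');J=r.x;print("J",J,f(J).round(1));np.save("J.npy",J)
def hull(n,b,y): return cv2.convexHull(np.array([proj(n,jigpt((sx*.02+b,y+sy*.05,.018+z),J)) for sx in(-1,1) for sy in(-1,1) for z in(0,.04)],np.float32)).round().astype(np.int32)
def rect(n,x0,x1,y0,y1,z): return np.array([proj(n,jigpt((x,y,z),J)) for x,y in((x0,y0),(x1,y0),(x1,y1),(x0,y1))])
for n,w in(("side",(257,269)),("top",(288,238))):
    im=ims[n];dark=(im.max(2)<75).astype(np.uint8)
    roi=np.zeros_like(dark);cv2.fillConvexPoly(roi,rect(n,-.02,.02,-.13,.055,.058).astype(np.int32),1)
    sc=[]
    for y in np.arange(-.09,.0,.001):
        m=np.zeros_like(dark);cv2.fillConvexPoly(m,rect(n,-.018,.018,y-.05,y+.05,.058).round().astype(np.int32),1)
        mm=m>0; sc.append(((dark&m).sum()/( ((dark&roi)>0)|mm).sum(),y))
    print(n,max(sc)); y=max(sc)[1]
    o=cv2.resize(im,(1680,1260),interpolation=cv2.INTER_CUBIC)
    for q in(rect(n,-.08,.08,-.16,.16,.018),rect(n,-.02,.02,y-.05,y+.05,.058),rect(n,-.038,-.022,-.13,.06,.03),rect(n,.022,.038,-.13,.06,.03)):
        cv2.polylines(o,[(q*3+1).astype(np.int32)],True,(0,255,0),1)
    k=proj(n,jigpt((0,.165,.162),J))*3;cv2.circle(o,tuple(k.astype(int)),4,(0,0,255),-1)
    c=o[330:930,380:1180] if n=="top" else o[350:1050,400:1200]
    cv2.imwrite(f"pics/{n}1.png",cv2.resize(c,(400,int(400*c.shape[0]/c.shape[1])),interpolation=cv2.INTER_AREA))
a,b=cv2.imread("pics/side1.png"),cv2.imread("pics/top1.png")
b=cv2.copyMakeBorder(b,0,a.shape[0]-b.shape[0],0,0,cv2.BORDER_CONSTANT);cv2.imwrite("pics/ov.png",np.hstack([a,b]))
E
```

```text
J [ 0.53702511  0.04593672 -0.25107788] [ 0.2 -0.8  3.6 -1.5  0.2  0.5 -1.8 -1.1  1.   1.  -1.3 -1.7 -0.1  1.2
  0.2  2.5 -1.3  0.9  1.8  0. ]
side (np.float64(0.5160409556313993), np.float64(-0.087))
top (np.float64(0.6730337078651686), np.float64(-0.054999999999999966))
```

View pics/ov.png

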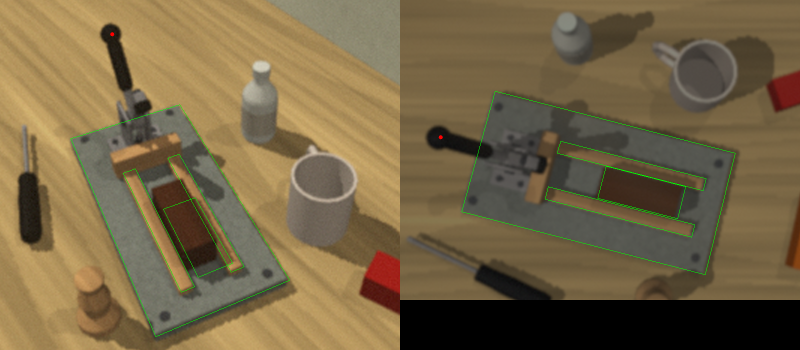

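The overlay matches the board, rails and knob to a few mm. The blank's centre is at jig y ≈ -0.053 in the top view, so its push end is at about -0.103. I'm moving to hover behind it with the fingers shut and tool x along jig +y.

Call:
carry_out --pt "0.0416 -0.0336 0 0 0 -6.5 0" --pt "0.074 -0.06 0 0 0 -13 0" --pt "0.106 -0.086 0 0 0 -19.5 0" --pt "0.138 -0.112 0 0 0 -26 0" --pt "0.17 -0.138 0 0 0 -32.5 0" --pt "0.202 -0.164 0 0 0 -39 0" --pt "0.234 -0.19 0 0 0 -45.5 0" --pt "0.266 -0.216 0 0 0 -51.7 0"

```text
clock: 1.57
position: [0.4051, -0.2728, 0.2316]
orientation: [0.0, 0.789, 0.615, 0.0]
ft_force: [1.3, -0.1, -0.1]
width: -0.0002
grip_force: 0.0
```

```bash
cat >> h.py <<'E'
from scipy.spatial.transform import Rotation as Ro
def injig(X,J):
    c,s=np.cos(J[2]),np.sin(J[2]);d=np.array(X[:2])-J[:2];return np.array([c*d[0]+s*d[1],-s*d[0]+c*d[1],X[2]])
def togo(p,J):
    o=robot.get_obs();w,x,y,z=o["orientation"];R=Ro.from_quat([x,y,z,w]).as_matrix()
    print("t",o["clock"],"jig tcp",injig(o["position"],J).round(4),"F",o["ft_force"].round(1),"w",o["width"])
    G=Ro.from_matrix(np.c_[jigpt((0,1,0),[0,0,J[2]]),jigpt((1,0,0),[0,0,J[2]]),[0,0,-1]])
    print("shift",(R.T@(jigpt(p,J)-o["position"])).round(4),"turn",np.degrees((Ro.from_matrix(R).inv()*G).as_rotvec()).round(2))
E
python3 -c "
from h import *
J=np.load('J.npy');togo((0,-.14,.12),J)"
```

```text
t 1.5667 jig tcp [-0.0486 -0.3415  0.2316] F [ 1.3 -0.1 -0.1] w -0.00020632864134343597
shift [0.2013 0.0495 0.1116] turn [0.04 0.01 0.27]
```

Call:
carry_out --pt "0.04 0.01 0 0 0 0.2 0" --pt "0.075 0.02 0.01 0 0 0.2 0" --pt "0.11 0.03 0.03 0 0 0.2 0" --pt "0.14 0.038 0.05 0 0 0.2 0" --pt "0.17 0.044 0.075 0 0 0.2 0" --pt "0.188 0.048 0.1 0 0 0.2 0" --pt "0.194 0.048 0.112 0 0 0.2 0" --pt "0.194 0.048 0.112 0 0 0.2 0"

```text
clock: 2.23
position: [0.498, -0.0968, 0.1167]
orientation: [-0.002, 0.791, 0.612, -0.001]
ft_force: [-0.2, 0.1, 0.0]
width: 0.0002
grip_force: 0.0
```

```bash
python3 - <<'E'
from h import *
J=np.load('J.npy');togo((0,-.14,.044),J)
a,b=[robot.snapshot(n) for n in("side","top")]
cv2.imwrite("pics/p2.png",np.hstack([cv2.resize(a[130:350,170:390],(400,400),interpolation=cv2.INTER_CUBIC),cv2.resize(b[130:330,180:380],(400,400),interpolation=cv2.INTER_CUBIC)]))
E
```

```text
t 2.2333 jig tcp [-0.0023 -0.1479  0.1167] F [-0.2  0.1  0. ] w 0.00024365173238288438
shift [0.0079 0.0026 0.0727] turn [-0.26  0.   -0.1 ]
```

View pics/p2.png

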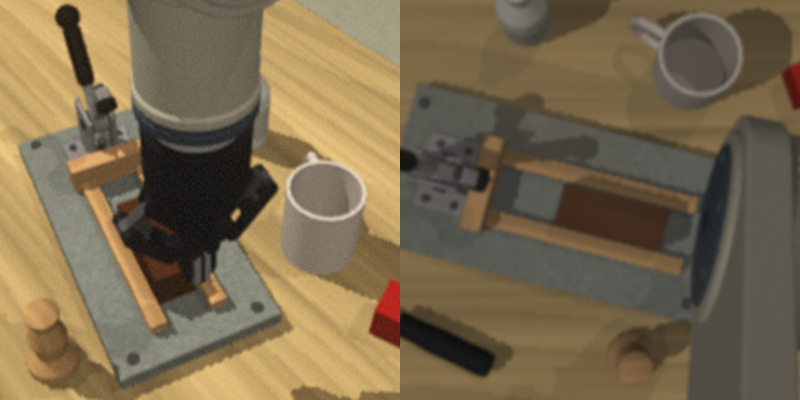

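In the left (side) crop the shut fingertips hang just behind the blank's near end, around (205,270). The right (top) crop shows the blank clear ahead of the gripper. I'm descending.

Call:
carry_out --pt "0 0.001 0.03 0 0 0 0" --pt "0 0.002 0.055 0 0 0 0" --pt "0 0.002 0.07 0 0 0 0" --pt "0 0.002 0.073 0 0 0 0" --pt "0.008 0.002 0.073 0 0 0 0" --pt "0.016 0.002 0.073 0 0 0 0" --pt "0.022 0.002 0.073 0 0 0 0"

```text
clock: 2.92
position: [0.5083, -0.0775, 0.0479]
orientation: [0.001, 0.792, 0.611, 0.001]
ft_force: [0.4, 0.2, 0.7]
width: 0.0001
grip_force: 0.0
```

```bash
python3 -c "
from h import *
J=np.load('J.npy');togo((0,-.051,.044),J)"
```

```text
t 2.9167 jig tcp [ 0.0028 -0.1267  0.0479] F [0.4 0.2 0.7] w 0.00011342791762085187
shift [ 0.0757 -0.0032  0.0039] turn [ 0.15 -0.02 -0.27]
```

Call:
carry_out --pt "0.006 -0.001 0.003 0 0 0 0" --pt "0.012 -0.002 0.003 0 0 0 0" --pt "0.019 -0.003 0.003 0 0 0 0" --pt "0.026 -0.003 0.003 0 0 0 0" --pt "0.033 -0.003 0.003 0 0 0 0" --pt "0.04 -0.003 0.003 0 0 0 0" --pt "0.047 -0.003 0.003 0 0 0 0" --pt "0.054 -0.003 0.003 0 0 0 0"

```text
clock: 3.58
position: [0.5178, -0.0242, 0.0433]
orientation: [-0.0, 0.791, 0.611, -0.0]
ft_force: [-0.1, -1.6, 0.0]
width: -0.0005
grip_force: 0.6
```

```bash
python3 -c "
from h import *
J=np.load('J.npy');togo((0,-.051,.044),J)"
```

```text
t 3.5833 jig tcp [-0.0012 -0.0727  0.0433] F [-0.1 -1.6  0. ] w -0.0004781097186040765
shift [ 0.0217  0.0011 -0.0007] turn [-0.    0.   -0.23]
```

Call:
carry_out --pt "0.003 0.001 0 0 0 0 0" --pt "0.006 0.001 0 0 0 0 0" --pt "0.009 0.001 0 0 0 0 0" --pt "0.011 0.001 0 0 0 0 0" --pt "0.013 0.001 0 0 0 0 0" --pt "0.014 0.001 0 0 0 0 0"

```text
clock: 4.08
position: [0.5221, -0.0115, 0.0432]
orientation: [-0.0, 0.791, 0.611, -0.0]
ft_force: [0.6, -0.8, 0.3]
width: 0.0001
grip_force: 0.5
```

Call:
carry_out --pt "0.001 0 0 0 0 0 0" --pt "0.002 0 0 0 0 0 0" --pt "0.003 0 0 0 0 0 0"

```text
clock: 4.33
position: [0.5228, -0.0087, 0.0432]
orientation: [-0.0, 0.791, 0.611, -0.0]
ft_force: [-0.3, -0.1, 0.2]
width: -0.0002
grip_force: 0.3
```

```bash
python3 -c "
from h import *
J=np.load('J.npy');togo((0,-.051,.044),J)"
```

```text
t 4.3333 jig tcp [-0.0002 -0.0564  0.0432] F [-0.3 -0.1  0.2] w -0.00015130260494225137
shift [ 0.0054  0.0002 -0.0008] turn [-0.01 -0.   -0.25]
```

Call:
carry_out --pt "0.001 0 0 0 0 0 0" --pt "0.002 0 0 0 0 0 0" --pt "0.003 0 0 0 0 0 0"

```text
clock: 4.58
position: [0.5236, -0.0057, 0.0433]
orientation: [-0.0, 0.791, 0.611, 0.0]
ft_force: [0.1, -0.6, 1.4]
width: -0.0002
grip_force: 0.3
```

Call:
carry_out --pt "0.001 0 0 0 0 0 0" --pt "0.002 0 0 0 0 0 0"

```text
clock: 4.75
position: [0.5241, -0.0037, 0.0433]
orientation: [-0.0, 0.791, 0.611, 0.0]
ft_force: [0.6, -0.1, -0.6]
width: 0.0001
grip_force: 0.3
```

Call:
carry_out --pt "0.001 0 0 0 0 0 0" --pt "0.002 0 0 0 0 0 0"

```text
clock: 4.92
position: [0.5246, -0.0018, 0.0433]
orientation: [-0.0, 0.791, 0.611, 0.0]
ft_force: [0.7, -0.5, 0.2]
width: 0.0003
grip_force: 0.3
```

Call:
carry_out --pt "0.001 0 0 0 0 0 0" --pt "0.002 0 0 0 0 0 0"

```text
clock: 5.08
position: [0.5251, -0.0001, 0.0433]
orientation: [0.0, 0.791, 0.611, -0.0]
ft_force: [-0.1, -9.9, 0.6]
width: 0.0003
grip_force: 4.9
```

Call:
carry_out --pt "0.001 0 0 0 0 0 0" --pt "0.002 0 0 0 0 0 0"

```text
clock: 5.25
position: [0.5253, 0.0001, 0.0433]
orientation: [0.001, 0.791, 0.612, -0.001]
ft_force: [-2.4, -23.1, 2.1]
width: -0.0002
grip_force: 11.2
```

```bash
python3 - <<'E'
from h import *
J=np.load('J.npy');togo((0,-.051,.044),J)
a,b=[robot.snapshot(n) for n in("side","top")]
cv2.imwrite("pics/p3.png",np.hstack([cv2.resize(a[130:330,170:370],(400,400),interpolation=cv2.INTER_CUBIC),cv2.resize(b[150:310,180:340],(400,400),interpolation=cv2.INTER_CUBIC)]))
E
```

```text
t 5.25 jig tcp [ 0.     -0.0473  0.0433] F [ -2.4 -23.1   2.1] w -0.00023873324352817916
shift [-0.0037 -0.     -0.0006] turn [ 0.    0.18 -0.12]
```

View pics/p3.png

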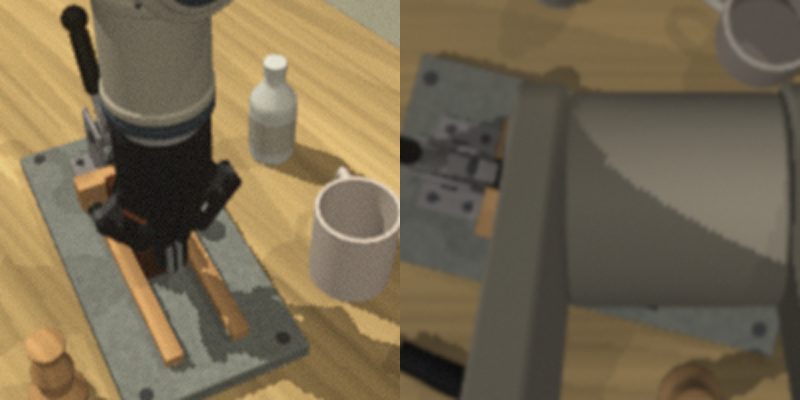

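The wrist reads 23 N and the blank no longer moves, so it is hard against the stop. The side crop shows it next to the stop block with the fingers at (170,260). I'm backing off, going up and over past the knob.

Call:
carry_out --pt "-0.01 0 0 0 0 0 0" --pt "-0.02 0 0 0 0 0 0" --pt "-0.025 0 -0.02 0 0 0 0" --pt "-0.025 0 -0.06 0 0 0 0" --pt "-0.025 0 -0.1 0 0 0 0" --pt "-0.025 0 -0.14 0 0 0 0" --pt "-0.025 0 -0.175 0 0 0 0" --pt "-0.025 0 -0.195 0 0 0 0"

```text
clock: 6.02
position: [0.5205, -0.0226, 0.2426]
orientation: [0.001, 0.791, 0.611, 0.002]
ft_force: [1.0, -0.7, 0.1]
width: -0.0004
grip_force: 0.0
```

Call:
carry_out --pt "0.03 0 0 0 0 0 0" --pt "0.07 0 0 0 0 0 0" --pt "0.11 0 0 0 0 0 0" --pt "0.15 0 0 0 0 0 0" --pt "0.19 0 0 0 0 0 0" --pt "0.23 0 0 0 0 0 0" --pt "0.265 0 0 0 0 0 0" --pt "0.29 0 0 0 0 0 0"

```text
clock: 6.68
position: [0.5928, 0.2612, 0.2381]
orientation: [-0.0, 0.791, 0.612, 0.0]
ft_force: [-0.4, 0.1, 0.1]
width: -0.0001
grip_force: 0.0
```

Call:
carry_out --pt "0 0 0 0 0 0 0" --pt "0 0 0 0 0 0 0"

```text
clock: 6.85
position: [0.5922, 0.2591, 0.2377]
orientation: [-0.0, 0.791, 0.612, -0.0]
ft_force: [0.5, 0.8, -0.3]
width: 0.0001
grip_force: 0.0
```

```bash
python3 - <<'E'
from h import *
J=np.load('J.npy');togo((0,.215,.155),J)
a,b=[robot.snapshot(n) for n in("side","top")]
cv2.imwrite("pics/p4.png",np.hstack([cv2.resize(a[60:330,100:370],(400,400),interpolation=cv2.INTER_CUBIC),cv2.resize(b[130:330,100:300],(400,400),interpolation=cv2.INTER_CUBIC)]))
for n in C:
  for d in robot.find_in(n,"knob")[:2]: print(n,d["conf"],(np.array(d["rect"])*[560,420,560,420]).round(0))
E
```

```text
t 6.85 jig tcp [0.0005 0.2202 0.2377] F [ 0.5  0.8 -0.3] w 0.000107736914765552
shift [-0.0051 -0.0004  0.0827] turn [-0.04  0.03 -0.12]
side 0.88 [203. 134.  33.  70.]
side 0.24 [181. 294.  35.  47.]
top 0.66 [146. 192.  79.  38.]
```

View pics/p4.png

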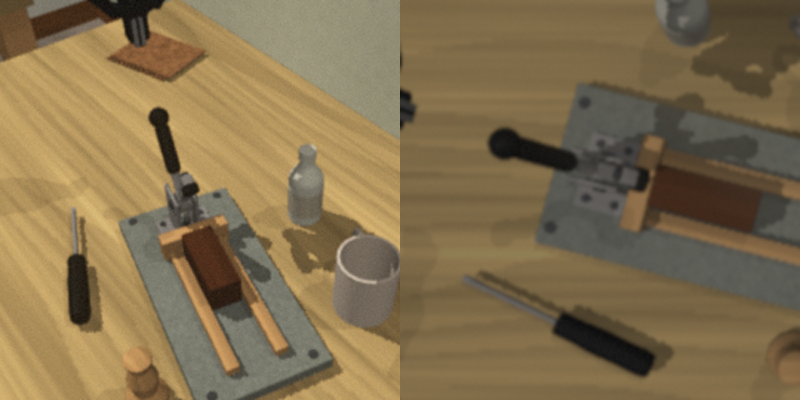

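The blank now touches the stop block in both crops, and the knob is free at (158,117) in the side crop and (505,145) in the top crop. I'm descending beyond the knob.

Call:
carry_out --pt "0 0 0.035 0 0 0 0" --pt "0 0 0.065 0 0 0 0" --pt "0 0 0.082 0 0 0 0" --pt "0 0 0.085 0 0 0 0" --pt "-0.006 0 0.085 0 0 0 0" --pt "-0.014 0 0.085 0 0 0 0" --pt "-0.022 0 0.085 0 0 0 0" --pt "-0.03 0 0.085 0 0 0 0"

```text
clock: 7.72
position: [0.5863, 0.2299, 0.1556]
orientation: [-0.0, 0.792, 0.611, 0.003]
ft_force: [0.5, 25.9, 16.8]
width: -0.0001
grip_force: 12.7
```

```bash
python3 -c "
from h import *
J=np.load('J.npy');togo((0,.12,.155),J)"
```

```text
t 7.7167 jig tcp [0.002  0.1905 0.1556] F [ 0.5 25.9 16.8] w -0.00010986824212797044
shift [-0.0705 -0.0016  0.0002] turn [ 0.17 -0.27 -0.3 ]
```

The knob's upward friction loads the finger, so I'm following its arc.

Call:
carry_out --pt "-0.003 -0.001 -0.005 0 0 0 0" --pt "-0.008 -0.001 -0.008 0 0 0 0" --pt "-0.013 -0.001 -0.011 0 0 0 0" --pt "-0.018 -0.001 -0.014 0 0 0 0"

```text
clock: 8.05
position: [0.5811, 0.2137, 0.1697]
orientation: [-0.0, 0.792, 0.611, 0.003]
ft_force: [2.9, 8.5, 0.6]
width: -0.0005
grip_force: 4.6
```

```bash
python3 - <<'E'
from h import *
J=np.load('J.npy');togo((0,.12,.17),J)
a,b=[robot.snapshot(n) for n in("side","top")]
cv2.imwrite("pics/p5.png",np.hstack([cv2.resize(a[60:260,120:320],(400,400),interpolation=cv2.INTER_CUBIC),cv2.resize(b[130:330,100:300],(400,400),interpolation=cv2.INTER_CUBIC)]))
E
```

```text
t 8.05 jig tcp [0.001  0.1734 0.1697] F [2.9 8.5 0.6] w -0.0004829383877312513
shift [-0.0534 -0.0007 -0.0006] turn [ 0.22 -0.33 -0.28]
```

View pics/p5.png

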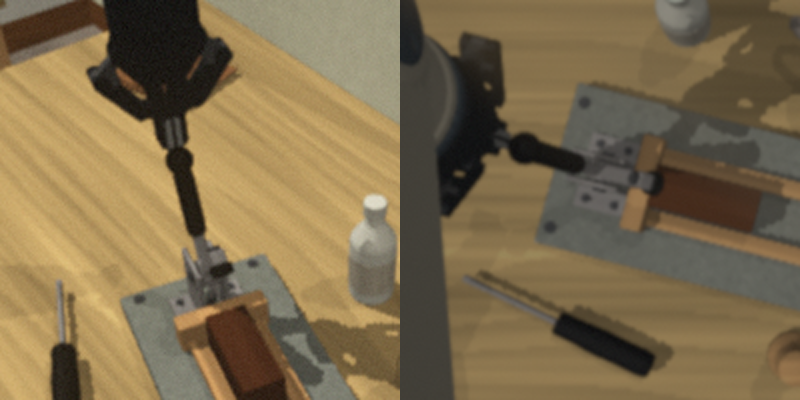

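It works: 8.5 N, the knob has moved from (505,145) to (525,148) in the top crop, and the fingertips are centred on it. I'm continuing past the dead point.

Call:
carry_out --pt "-0.008 0 -0.003 0 0 0 0" --pt "-0.016 0 -0.005 0 0 0 0" --pt "-0.024 0 -0.007 0 0 0 0" --pt "-0.032 0 -0.008 0 0 0 0" --pt "-0.04 0 -0.008 0 0 0 0" --pt "-0.048 0 -0.008 0 0 0 0"

```text
clock: 8.65
position: [0.5676, 0.165, 0.1766]
orientation: [0.0, 0.791, 0.611, 0.001]
ft_force: [-0.6, 0.5, -0.0]
width: -0.0003
grip_force: 0.1
```

Call:
carry_out --pt "-0.006 0 0 0 0 0 0" --pt "-0.012 0 0 0 0 0 0" --pt "-0.016 0 0 0 0 0 0" --pt "-0.016 0 0 0 0 0 0"

```text
clock: 8.98
position: [0.5628, 0.1492, 0.175]
orientation: [-0.0, 0.792, 0.611, -0.001]
ft_force: [-0.0, -0.9, 0.6]
width: 0.0002
grip_force: 0.0
```

```bash
python3 - <<'E'
from h import *
J=np.load('J.npy');togo((0,.18,.2),J)
a,b=[robot.snapshot(n) for n in("side","top")]
cv2.imwrite("pics/p6.png",np.hstack([cv2.resize(a[80:280,140:340],(400,400),interpolation=cv2.INTER_CUBIC),cv2.resize(b[130:330,120:320],(400,400),interpolation=cv2.INTER_CUBIC)]))
E
```

```text
t 8.9833 jig tcp [-0.0007  0.1064  0.175 ] F [-0.  -0.9  0.6] w 0.00016343960278410486
shift [ 0.0736  0.0004 -0.0251] turn [-0.04  0.04 -0.27]
```

View pics/p6.png

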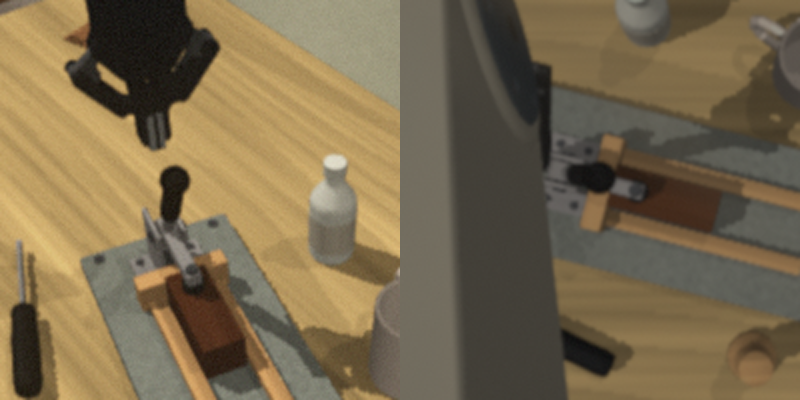

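The lever has snapped over: the foot sits on the blank at (190,275) and the knob is at (175,180) in the side crop, with the fingers free. I'm retreating and checking.

Call:
carry_out --pt "0.03 0 0 0 0 0 0" --pt "0.06 0 -0.02 0 0 0 0" --pt "0.09 0 -0.04 0 0 0 0" --pt "0.11 0 -0.06 0 0 0 0" --pt "0.12 0 -0.07 0 0 0 0" --pt "0.12 0 -0.07 0 0 0 0" --pt "0.12 0 -0.07 0 0 0 0"

```text
clock: 9.67
position: [0.5932, 0.2662, 0.2447]
orientation: [0.0, 0.791, 0.612, -0.0]
ft_force: [-0.7, -0.9, -0.5]
width: -0.0002
grip_force: 0.0
```

```bash
python3 - <<'E'
from h import *
J=np.load('J.npy');togo((0,.18,.2),J)
print("knob jig",injig(tri((227.5,170),(218.5,219)),J).round(4))
a,b=[robot.snapshot(n) for n in("side","top")]
cv2.imwrite("pics/p7.png",np.hstack([cv2.resize(a[130:330,150:350],(400,400),interpolation=cv2.INTER_CUBIC),cv2.resize(b[110:310,150:350],(400,400),interpolation=cv2.INTER_CUBIC)]))
E
```

```text
t 9.6667 jig tcp [-0.0003  0.2273  0.2447] F [-0.7 -0.9 -0.5] w -0.00023276809123072627
shift [-0.0473  0.0004  0.0447] turn [-0.01  0.04 -0.17]
knob jig [-0.0008  0.0582  0.1704]
```

View pics/p7.png

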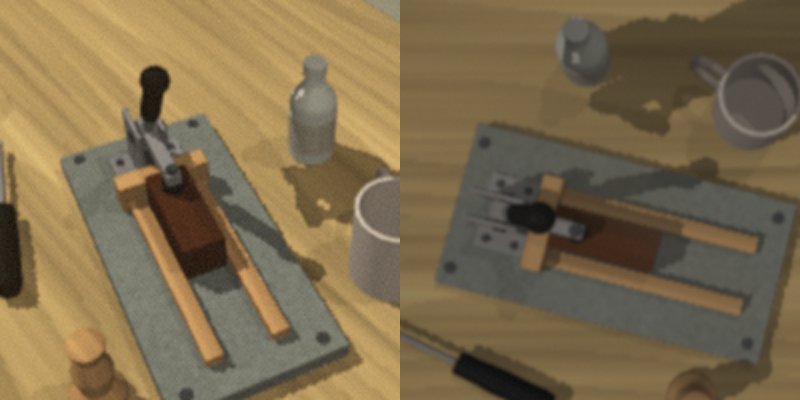

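The knob measures y 0.058, z 0.170 in the jig frame (locked should be 0.055, 0.172). The blank is against the stop with the foot down on it, and the bystanders look undisturbed.

```bash
python3 -c "
from workcell import robot
print(robot.close_job())"
```

```text
the job is handed in; nothing more can be done
None
```

The blank is hard against the stop, the clamp has snapped over and locked on it, the bystanders look undisturbed, and the job was handed in about 10 s into the 45 s limit; the verdict was not shown.

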